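# Push a used battery pack off the ledge into the return chute

### The arm

A 6-joint arm with a two-finger parallel gripper is mounted at the origin on the work surface. World frame = base frame: x ahead of the robot, y to its left, z up, the work surface at z = 0. Lengths are in mm, angles in rad, forces in N, time in s.
With the tool pointing down it reaches from about 325 to 775 mm from the base axis. Payload 9.3 kg.
Tool frame: the origin (TCP) lies at the very end of the fingers, on their centre line; the grasp point (between the pads) lies 19 mm behind it; z points along the fingers, y is the line along which they close (so a half turn about z gives the same grasp; the last joint's range is limited). The gripper opens to 85 mm and grips with 20 to 120 N. Pads are 22 mm wide; open, the fingers measure 114 mm over their backs; the gripper's body (76 mm by 85 mm) begins 54 mm behind the grasp point. The pads swing forward as they close: fully open they stand 13 mm farther back than shut.
Start: joints at [-1.489, 0.259, 0.021, 1.334, 0, 1.418], TCP at [127.95, -534.907, 231.279] pointing down, gripper open.
Joint ranges: [-3.04, 3.04], [-0.91, 1.82], [-1.04, 1.36], [-1.92, 1.95], [-1.52, 1.45], [-3.14, 3.14]. Speed limits (rad/s): [2.22, 2.22, 2.79, 3.14, 3.14, 3.14].

### API

Orientations are given as [roll, pitch, yaw] about the fixed x, y, z axes, in that order (R = Rz(yaw) Ry(pitch) Rx(roll)).
In Python, from cell import manip gives the robot as it stands.
- The arm moves only by the tool carry_out, never from a script. Its argument "targets" is one flat list of numbers, 7 for each row, row after row: the shift along the tool's x, y, z in units of 40 mm (1.0 is 40 mm), then the turn, a rotation vector about the tool's x, y, z in units of 5 degrees (1.0 is 5 degrees), then the finger opening in mm, from 0 to 85.4. In form: [x, y, z, wx, wy, wz, hand, x, y, z, wx, wy, wz, hand, ...]. A call has 1 to 20 rows; each row shifts and turns the commanded pose from where the row before left it, along the tool's axes as they then stand; what a row does not reach is not made up. A row lasts 1/12 s, in which the tool goes at most 41.7 mm and 7.16 degrees, less where a joint would pass 70% of its speed; a pose out of reach is approached as far as the arm can. A call is refused whole if a number of a shift passes 1 or a number of a turn 1, either way. A call with a gripper value outside its range is refused whole. The fingers move at their own pace and stop on an object; the grip force is fixed at half the most. Time passes only in rows, so rows that do not move let the fingers close. It gives the time, the measured TCP pose, the force, the opening and the grip force at its end, in the units of the state.
- manip.sense(): the state, without advancing time (a new reading comes with each control period).
- manip.get_image(name): name is "scene" or "top" or "wrist"; returns a dict with "image" (384x512x3 uint8, red, green, blue), "camera_matrix" (3x3 intrinsics, pixels), "camera_from_world" (4x4, takes a point from world to camera coordinates); the wrist camera has in their place "mount" (4x4, takes a point from camera to tool coordinates, whose origin is the TCP and whose axes are the flange's). Camera axes: x right, y down, z forward; pixel columns grow to the right and rows downward; lengths in mm; the calibration is good to about 2 mm. A picture is of the moment at which its call begins: read the wrist's pose just before it. There is no depth.
- manip.hand_in(): hands the job in; it is judged then, once.
The state is a dict: "clock": time; "qpos": joint angles; "joint_velocities": joint speeds; "effort": joint torques, N m; "position": TCP position; "orientation": TCP orientation; "ft_force": force on the tool from outside, world axes, zero at the start; "moment": the same for the moment, N m; "opening": finger opening in mm; "grasp_force": force on a finger pad.
Only numpy, scipy, OpenCV 4.12 (cv2) and the standard library are available. Lean on these libraries where they do the work, as an engineer would, in place of code of your own. Each camera call takes 0.05 s, during which the arm holds its last target. There are 200 camera calls.

### The job

Send the used battery pack down the return box without picking it up: slide it across the ledge against the steel guide rail, keep it pressed there gently but firmly for a moment so that it lies flush along the rail, then push it along the rail through the sprung flap until it falls off the lip and down the chute into the bin. Batteries must not be forced: never push it with more than 20 N. Let the flap fall shut again and leave the pitcher, teapot and cups where they are.

Things in the scene. Friction and masses are not known exactly. Their poses are not given: they have to be found in the camera images.
- stand: Grey return box with ledge, chute and bin, fixed to the counter. Origin on the counter; z up, +y = direction of pushing (along the ledge to the chute), +x = the side of the guide rail. Ledge: level aluminium plate, top at z = 120 mm, y = -180 to +20 mm (the lip), x = -80 to +55 mm. All y, x below are in this frame.
- rail_nominal (a point): Middle setting of the steel guide rail: its inner face at ledge height, stand x = 30, y = -80 mm. Rail: 16 mm high, 10 thick, y = -175 to 30 mm, parallel to the stand's y. It is adjustable: the real face lies up to 6 mm to either side in x and is not measured, so find it by touch. It is rigid: press slowly in small steps, reading the force.
- lip (a point): Lip of the ledge at stand x = 12, y = 20, z = 120 mm. A doorway fixed to the rail (shifting with it) stands here: 42 mm wide from the rail's face towards -x, 46 mm clear height; two posts 12 mm wide (y = 10 to 30 mm) and a crossbar (y = 24 to 30) reach 52 mm above the ledge. A battery not against the rail hits the outer post.
- bin (a point): Middle of the bin's floor, stand x = 12, y = 155, z = 6 mm. Open-topped; inside x = -30 to 55 mm and up to y = 213 mm, walls 60 mm high. A smooth, slippery steel chute about 50 degrees steep, with walls 108 mm high, leads from under the lip down to it at y = 80 mm.
- battery: Used battery pack: black block 36 (x) by 62 (y) by 22 mm high, rounded edges, a grey band, two brass contacts on top at its +y end, which faces the flap; about 0.08 to 0.16 kg. Origin: centre of its underside. Lies on the ledge up to 0.3 rad askew and short of the rail. It tips off the lip once its centre is some mm past it, its rear end then about 30 mm short of the lip.
- flap (a joint): Clear plastic flap 39 mm wide and 42 mm long hanging behind the doorway from a spring hinge 46 mm above the ledge at stand y = 33 mm; 0 = hanging shut, grows to 1.5 rad as it swings out over the chute. The spring shuts it; pushing a battery through takes only a few N.
- pitcher: Grey plastic pitcher with a handle, 200 mm high, about 110 mm across, origin under its centre. Bystander.
- teapot: Glass teapot with steel lid, spout and handle, 115 mm high, 124 mm across the belly, origin under its centre. Bystander.
- cup_a: Stainless cup, 72 mm across, 75 mm high, origin under its centre. Bystander.
- cup_b: A second stainless cup like the first. Bystander.
There are look-alikes about, which are no part of the job. Of the things like the battery, leave any that is red; of the rest the smaller one is meant.

How it is judged:
By the outcome, as a careful person would: the job done as asked, in the order asked, and still so for the second after the job is handed in, with the robot touching nothing.
It also fails if it takes over 54 s, if anything falls off the work surface, if the arm or the gripper's body presses on something with over 40 N, if the wrist force passes 120 N, or if a joint passes its speed limit or range.

## Working session

There is one attempt and no reset: what is moved stays moved. The work goes in short steps, Python scripts to look and compute and a tool call to move; the robot and the scene stay as the last step left them, time stands still between calls to the robot, and variables do not carry over. Pictures are saved under pics/ and viewed, at most 12 in all, crops included, and the job is handed in when it is done.

Besides the shell and the picture viewer there is one more tool, called after "Call:" as a command line: name --argument value ..., lists and objects as JSON in quotes. carry_out: Moves the arm, as the interface text tells. Its arguments: {"type":"object","properties":{"targets":{"type":"array","items":{"type":"number"}}},"required":["targets"]}

```bash
ls; mkdir -p pics; python3 - <<'E'
from cell import manip
import cv2
s=manip.sense(); print(s)
for n in("scene","top"):
    d=manip.get_image(n); cv2.imwrite(f"pics/{n}0.png",cv2.resize(d["image"][:,:,::-1],(800,600),interpolation=cv2.INTER_CUBIC)); print(n,d["camera_matrix"].tolist(),d["camera_from_world"].round(4).tolist())
E
```

```text
pics
{'clock': 0.0, 'qpos': array([-1.48859516e+00,  2.59179422e-01,  2.07700864e-02,  1.33368737e+00,
        2.62253508e-06,  1.41820237e+00]), 'joint_velocities': array([ 0.00021424, -0.00042952, -0.00022017,  0.00022144, -0.00202848,
        0.00060823]), 'effort': array([ 1.74699009e-03, -5.55645061e+01,  3.44528639e+01,  1.37537182e-02,
       -3.48902304e-06, -2.17807511e-06]), 'position': array([ 127.93082676, -534.63418992,  230.67637664]), 'orientation': array([-3.14030778e+00, -2.00253246e-04,  2.34794994e-01]), 'ft_force': array([ 0.04369586, -0.47260499,  0.57579057]), 'moment': array([0.00779482, 0.00340351, 0.01739746]), 'grasp_force': 0.0, 'opening': 85.4732941015182}
scene [[391.1719363956904, 0.0, 255.9592114790745], [0.0, 391.1719363956904, 194.01956923364165], [0.0, 0.0, 1.0]] [[-0.012, 0.9999, -0.0111, 9.4257], [0.6048, -0.0016, -0.7964, -190.4065], [-0.7963, -0.0163, -0.6047, 1559.0654], [0.0, 0.0, 0.0, 1.0]]
top [[492.66076131298325, 0.0, 259.5314666848259], [0.0, 492.66076131298325, 187.7645537720215], [0.0, 0.0, 1.0]] [[0.0243, -0.9997, 0.0002, -24.7029], [-0.9958, -0.0243, -0.088, 525.9174], [0.088, 0.002, -0.9961, 1740.9252], [0.0, 0.0, 0.0, 1.0]]
```

View pics/scene0.png

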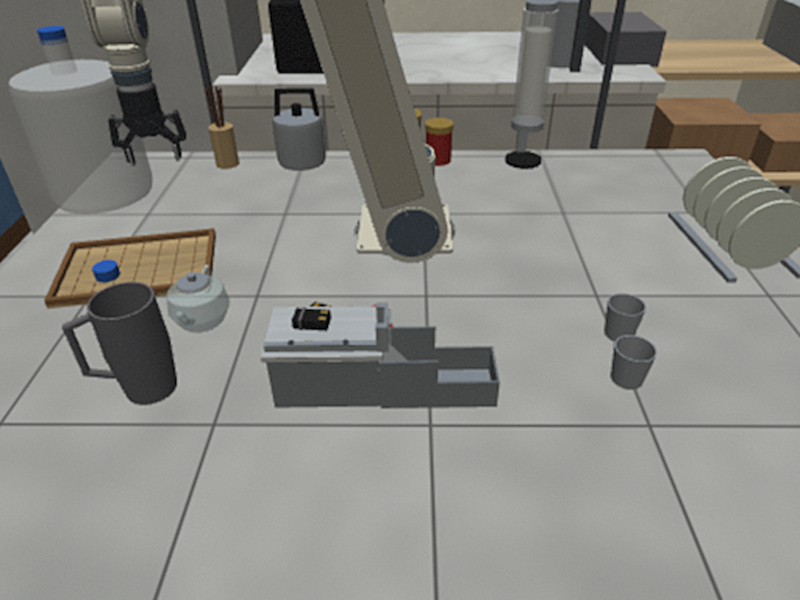

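View pics/top0.png

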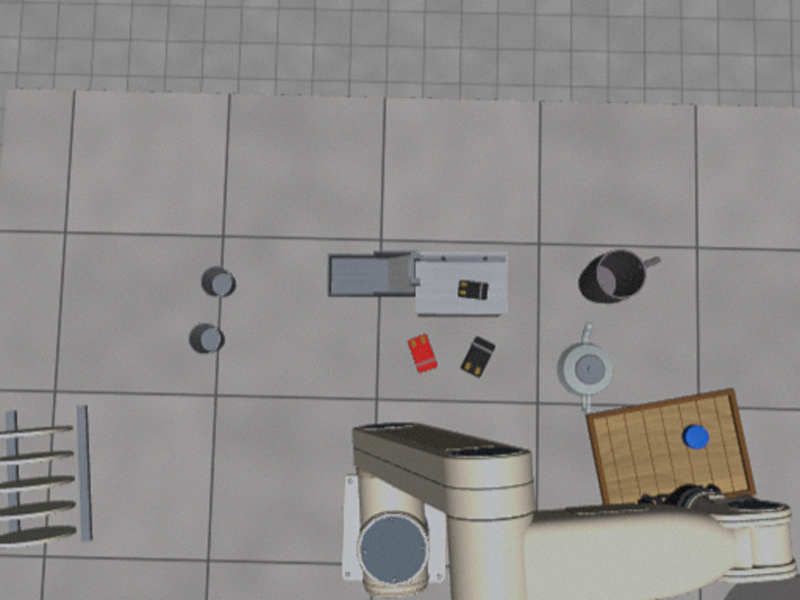

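The scene view shows the stand with the battery on its ledge at about (312,318), contacts towards the chute. In the top view the ledge spans about (415–508, 252–316), with the rail on the upper (+x) side, the battery at (473,290) and the look-alikes on the counter at (422,353) and (478,356). I'll zoom in for accurate corners.

```bash
cat > h.py <<'E'
import numpy as np,cv2
from cell import manip
def ray(d,uv,z):
    K=np.array(d["camera_matrix"]);T=np.array(d["camera_from_world"])
    R=T[:3,:3];c=-R.T@T[:3,3];r=R.T@np.linalg.inv(K)@np.array([*uv,1.]);return (c+r*(z-c[2])/r[2])[:2]
def crop(d,x,y,w,h,f,name):
    cv2.imwrite(name,cv2.resize(d["image"][y:y+h,x:x+w,::-1],None,fx=f,fy=f,interpolation=cv2.INTER_CUBIC))
E
python3 - <<'E'
from h import *
d=manip.get_image("top"); crop(d,204,152,128,60,6.25,"pics/top1.png")
E
```

```text
(no output)
```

View pics/top1.png

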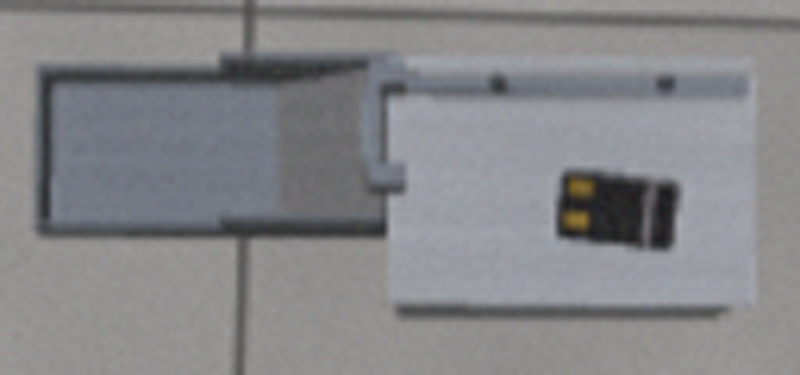

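The crop shows ledge corners near (388,57), (756,60), (754,305) and (388,302). The rail's inner edge is at row ~97, the outer post is at (387,177), and the battery top corners are (566,170), (680,182), (671,250) and (557,237).

```bash
python3 - <<'E'
from h import *
d=manip.get_image("top")
P=lambda u,v,z: ray(d,((u+.5)/6.25+204-.5,(v+.5)/6.25+152-.5),z)
L=[P(*c,120) for c in((388,57),(756,60),(754,305),(388,302))]
print("ledge",np.round(L,1).tolist(), "sz",np.linalg.norm(L[0]-L[1]),np.linalg.norm(L[1]-L[2]))
B=[P(*c,142) for c in((566,170),(680,182),(671,250),(557,237))]
print("bat",np.round(B,1).tolist(),np.mean(B,0),[np.linalg.norm(B[i]-B[i-1]) for i in range(4)])
ax=(B[0]+B[3]-B[1]-B[2]); print("bat yaw from +y",-np.arctan2(ax[0],ax[1]))
e=L[0]-L[1];print("stand yaw",-np.arctan2(e[0],e[1]), -np.arctan2(*(L[3]-L[2])))
th=-np.arctan2(*(L[0]-L[1]+L[3]-L[2]));R=np.array([[np.cos(th),-np.sin(th)],[np.sin(th),np.cos(th)]])
o=np.mean(L,0)-R@np.array([-12.5,-80]);print("stand",o,th)
print("bat in stand",(R.T@(np.mean(B,0)-o)),"rail in",[(R.T@(P(u,97,136)-o)).round(1).tolist() for u in(480,740)],"bin end corners",[(R.T@(P(u,v,60)-o)).round(1).tolist() for u,v in((38,66),(38,235))],"post",(R.T@(P(387,163,172)-o)),(R.T@(P(387,190,172)-o)))
E
```

```text
ledge [[610.7, -30.7], [613.9, -230.8], [480.4, -231.4], [477.2, -33.8]] sz 200.18782644424647 133.51704433302305
bat [[548.8, -127.1], [543.9, -188.2], [507.3, -183.9], [512.7, -122.9]] [ 528.18141137 -155.52867473] [np.float64(36.32767357100521), np.float64(61.27810899627403), np.float64(36.850436532989164), np.float64(61.21443931904993)]
bat yaw from +y -0.08540725412889665
stand yaw 0.016145819369185393 0.016146298658724804
stand [556.74461804 -51.48444078] 0.016146057517245897
bat in stand [ -30.2393148  -103.56950918] rail in [[30.6, -29.5], [31.8, -169.4]] bin end corners [[56.2, 216.4], [-39.4, 214.8]] post [-9.42182104 20.67242917] [-23.6764968   20.57072981]
```

Call:
carry_out --targets '[0, 0, 0, 0, 0, 0.9, 0, 0, 0, 0, 0, 0, 0.8, 0, 0, 0, 0, 0, 0, 0.8, 0, 0.3, -0.3, 0, 0, 0, 0, 0, 0.6, -0.65, 0, 0, 0, 0, 0, 0.6, -0.65, 0, 0, 0, 0, 0, 0.6, -0.65, 0, 0, 0, 0, 0, 0.6, -0.65, 0, 0, 0, 0, 0, 0.6, -0.65, 0, 0, 0, 0, 0, 0.6, -0.65, 0, 0, 0, 0, 0, 0.6, -0.65, 0, 0, 0, 0, 0, 0.6, -0.65, 0, 0, 0, 0, 0, 0.6, -0.65, 0, 0, 0, 0, 0, 0.6, -0.65, 0, 0, 0, 0, 0, 0.6, -0.65, 0, 0, 0, 0, 0, 0.6, -0.65, 0, 0, 0, 0, 0, 0.6, -0.6, 0, 0, 0, 0, 0, 0.6, -0.6, 0, 0, 0, 0, 0, 0, 0, 0, 0, 0, 0, 0]'

```text
clock: 1.78
position: [472.3, -152.9, 231.1]
orientation: [-3.14, -0.001, 0.022]
ft_force: [-0.8, 0.1, -0.7]
opening: 0.0
grasp_force: 0.0
```

Call:
carry_out --targets '[0, 0.09, 0.6, 0, 0, 0, 0, 0, 0, 0.6, 0, 0, 0, 0, 0, 0, 0.6, 0, 0, 0, 0, 0, 0, 0.4, 0, 0, 0, 0, 0, 0, 0.2, 0, 0, 0, 0, 0, 0, 0.17, 0, 0, 0, 0, 0, 0, 0, 0, 0, 0, 0, 0, 0, 0, 0, 0, 0, 0]'

```text
clock: 2.45
position: [470.0, -160.8, 129.1]
orientation: [3.141, -0.001, 0.017]
ft_force: [-1.0, -0.1, 0.8]
opening: -0.4
grasp_force: 0.0
```

```bash
python3 - <<'E'
from h import *
s=manip.sense();print(s['position'],s['orientation'],s['ft_force'])
d=manip.get_image("wrist");cv2.imwrite("pics/w1.png",d["image"][:,:,::-1]);print(d["camera_matrix"],d["mount"].round(3).tolist())
E
```

```text
[ 469.99022207 -160.84184068  129.05187542] [ 3.14136028e+00 -5.49345236e-04  1.68404758e-02] [-1.00912916 -0.06199701  0.84896468]
[[321.85920506   0.         251.63836022]
 [  0.         321.85920506 192.53086772]
 [  0.           0.           1.        ]] [[0.0, -0.966, -0.259, 66.042], [1.0, -0.0, 0.001, -0.378], [-0.001, -0.259, 0.966, -142.889], [0.0, 0.0, 0.0, 1.0]]
```

View pics/w1.png

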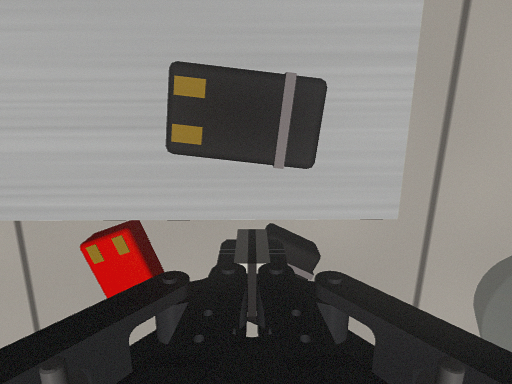

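The wrist view shows the battery's corners at (170,62), (326,80), (312,168) and (167,152), centred at (244,115). That puts it about 63 mm ahead of the TCP and 3 mm towards +y. I'll open the fingers slightly for a stable two-point push, then approach.

Call:
carry_out --targets '[0.1, -0.1, 0.05, 0, 0, 0, 25, 0.1, 0, 0, 0, 0, 0, 25, 0.1, 0, 0, 0, 0, 0, 25, 0.1, 0, 0, 0, 0, 0, 25, 0.1, 0, 0, 0, 0, 0, 25, 0.05, 0, 0, 0, 0, 0, 25, 0.05, 0, 0, 0, 0, 0, 25, 0.05, 0, 0, 0, 0, 0, 25, 0.05, 0, 0, 0, 0, 0, 25, 0.05, 0, 0, 0, 0, 0, 25, 0.05, 0, 0, 0, 0, 0, 25, 0, 0, 0, 0, 0, 0, 25]'

```text
clock: 3.5
position: [502.0, -156.3, 126.4]
orientation: [3.142, -0.0, 0.017]
ft_force: [0.8, 0.5, -0.8]
opening: 24.9
grasp_force: 0.0
```

Call:
carry_out --targets '[0.05, 0, 0, 0, 0, 0, 25, 0.05, 0, 0, 0, 0, 0, 25, 0.05, 0, 0, 0, 0, 0, 25, 0.05, 0, 0, 0, 0, 0, 25, 0.05, 0, 0, 0, 0, 0, 25, 0.05, 0, 0, 0, 0, 0, 25, 0.05, 0, 0, 0, 0, 0, 25, 0.05, 0, 0, 0, 0, 0, 25, 0.05, 0, 0, 0, 0, 0, 25, 0.05, 0, 0, 0, 0, 0, 25, 0.05, 0, 0, 0, 0, 0, 25, 0.05, 0, 0, 0, 0, 0, 25, 0.05, 0, 0, 0, 0, 0, 25, 0, 0, 0, 0, 0, 0, 25]'

```text
clock: 4.67
position: [528.2, -155.8, 126.4]
orientation: [-3.142, -0.0, 0.017]
ft_force: [-0.1, 0.7, -0.1]
opening: 24.7
grasp_force: 0.0
```

```bash
python3 - <<'E'
from h import *
s=manip.sense();print(s['position'],s['orientation'],s['ft_force'])
d=manip.get_image("wrist");cv2.imwrite("pics/w2.png",d["image"][:,:,::-1])
E
```

```text
[ 528.16448615 -155.82380649  126.44966966] [-3.14155391e+00 -3.59714622e-04  1.67266141e-02] [-0.06769364  0.71714187 -0.13600151]
```

View pics/w2.png

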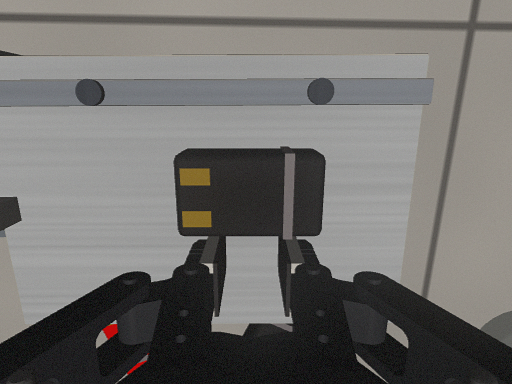

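The wrist view shows the battery square in front of both fingers, far edge at row ~150 and the rail's inner edge at row ~106. The gap is about 13–17 mm. I'll creep closer.

Call:
carry_out --targets '[0.05, 0, 0, 0, 0, 0, 25, 0.05, 0, 0, 0, 0, 0, 25, 0.05, 0, 0, 0, 0, 0, 25, 0.05, 0, 0, 0, 0, 0, 25, 0.025, 0, 0, 0, 0, 0, 25, 0.025, 0, 0, 0, 0, 0, 25, 0, 0, 0, 0, 0, 0, 25]'

```text
clock: 5.3
position: [537.9, -155.6, 126.4]
orientation: [-3.142, -0.0, 0.017]
ft_force: [-0.6, -0.1, -0.5]
opening: 25.1
grasp_force: 0.0
```

Call:
carry_out --targets '[0.025, 0, 0, 0, 0, 0, 25, 0, 0, 0, 0, 0, 0, 25]'

```text
clock: 5.47
position: [538.8, -155.6, 126.5]
orientation: [-3.142, -0.0, 0.017]
ft_force: [0.3, 0.2, -0.5]
opening: 24.8
grasp_force: 0.0
```

Call:
carry_out --targets '[0.025, 0, 0, 0, 0, 0, 25, 0, 0, 0, 0, 0, 0, 25]'

```text
clock: 5.63
position: [539.8, -155.6, 126.5]
orientation: [-3.142, -0.0, 0.017]
ft_force: [0.7, 1.3, -0.5]
opening: 25.3
grasp_force: 0.1
```

Call:
carry_out --targets '[0.01, 0, 0, 0, 0, 0, 25, 0.01, 0, 0, 0, 0, 0, 25, 0, 0, 0, 0, 0, 0, 25]'

```text
clock: 5.88
position: [540.6, -155.6, 126.5]
orientation: [3.142, -0.0, 0.017]
ft_force: [-1.1, -1.2, 0.1]
opening: 25.1
grasp_force: 0.3
```

Call:
carry_out --targets '[0.01, 0, 0, 0, 0, 0, 25, 0, 0, 0, 0, 0, 0, 25]'

```text
clock: 6.05
position: [540.9, -155.6, 126.5]
orientation: [-3.142, 0.0, 0.017]
ft_force: [-0.7, -0.3, 0.4]
opening: 24.9
grasp_force: 0.4
```

Call:
carry_out --targets '[0.01, 0, 0, 0, 0, 0, 25, 0.01, 0, 0, 0, 0, 0, 25, 0, 0, 0, 0, 0, 0, 25]'

```text
clock: 6.3
position: [541.8, -155.6, 126.5]
orientation: [-3.142, -0.0, 0.017]
ft_force: [-0.7, -0.3, -0.0]
opening: 25.0
grasp_force: 0.4
```

Call:
carry_out --targets '[0.01, 0, 0, 0, 0, 0, 25, 0, 0, 0, 0, 0, 0, 25]'

```text
clock: 6.47
position: [542.1, -155.6, 126.5]
orientation: [-3.142, 0.0, 0.017]
ft_force: [-0.6, 0.2, 0.6]
opening: 25.1
grasp_force: 0.4
```

Call:
carry_out --targets '[0.01, 0, 0, 0, 0, 0, 25, 0.01, 0, 0, 0, 0, 0, 25, 0, 0, 0, 0, 0, 0, 25]'

```text
clock: 6.72
position: [543.0, -155.5, 126.5]
orientation: [3.142, -0.0, 0.017]
ft_force: [-1.4, -1.2, 0.7]
opening: 25.1
grasp_force: 0.4
```

Call:
carry_out --targets '[0.01, 0, 0, 0, 0, 0, 25, 0, 0, 0, 0, 0, 0, 25]'

```text
clock: 6.88
position: [543.4, -155.6, 126.5]
orientation: [-3.142, -0.0, 0.017]
ft_force: [0.1, 0.7, 1.3]
opening: 24.8
grasp_force: 0.4
```

Call:
carry_out --targets '[0.01, 0, 0, 0, 0, 0, 25, 0.01, 0, 0, 0, 0, 0, 25, 0, 0, 0, 0, 0, 0, 25]'

```text
clock: 7.13
position: [544.2, -155.5, 126.5]
orientation: [-3.142, -0.0, 0.017]
ft_force: [-0.6, 0.8, 1.2]
opening: 24.7
grasp_force: 0.4
```

Call:
carry_out --targets '[0.01, 0, 0, 0, 0, 0, 25, 0, 0, 0, 0, 0, 0, 25]'

```text
clock: 7.3
position: [544.6, -155.6, 126.5]
orientation: [3.142, -0.0, 0.017]
ft_force: [-1.0, 0.7, 0.8]
opening: 25.1
grasp_force: 0.5
```

Call:
carry_out --targets '[0.01, 0, 0, 0, 0, 0, 25, 0.01, 0, 0, 0, 0, 0, 25, 0, 0, 0, 0, 0, 0, 25]'

```text
clock: 7.55
position: [545.4, -155.5, 126.5]
orientation: [-3.142, -0.0, 0.017]
ft_force: [-1.9, -0.2, -0.2]
opening: 24.9
grasp_force: 0.5
```

Call:
carry_out --targets '[0.01, 0, 0, 0, 0, 0, 25, 0, 0, 0, 0, 0, 0, 25]'

```text
clock: 7.72
position: [545.8, -155.5, 126.5]
orientation: [3.142, -0.0, 0.017]
ft_force: [-1.1, 0.2, 0.5]
opening: 25.1
grasp_force: 0.5
```

Call:
carry_out --targets '[0.01, 0, 0, 0, 0, 0, 25, 0, 0, 0, 0, 0, 0, 25]'

```text
clock: 7.88
position: [546.1, -155.5, 126.5]
orientation: [-3.142, -0.0, 0.017]
ft_force: [-0.9, -0.2, 0.9]
opening: 25.2
grasp_force: 0.5
```

Call:
carry_out --targets '[0.01, 0, 0, 0, 0, 0, 25, 0, 0, 0, 0, 0, 0, 25]'

```text
clock: 8.05
position: [546.6, -155.5, 126.5]
orientation: [3.142, -0.0, 0.017]
ft_force: [-1.0, 0.1, 0.6]
opening: 25.2
grasp_force: 0.5
```

```bash
python3 - <<'E'
from h import *
d=manip.get_image("wrist");crop(d,100,60,290,200,2.7,"pics/w3.png")
E
```

```text
(no output)
```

View pics/w3.png

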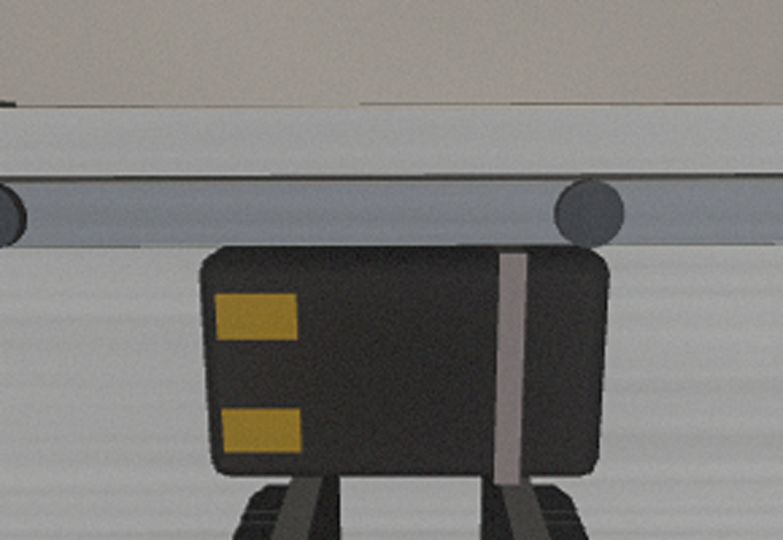

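The picture shows the battery flush in line with the rail and at most a hair short of it: battery edge at row ~248, rail edge at ~246. I'll continue in small steps.

Call:
carry_out --targets '[0.01, 0, 0, 0, 0, 0, 25, 0, 0, 0, 0, 0, 0, 25]'

```text
clock: 8.27
position: [546.9, -155.5, 126.5]
orientation: [3.142, -0.0, 0.017]
ft_force: [-1.8, 0.9, 0.5]
opening: 24.7
grasp_force: 0.5
```

Call:
carry_out --targets '[0.005, 0, 0, 0, 0, 0, 25, 0, 0, 0, 0, 0, 0, 25]'

```text
clock: 8.43
position: [547.0, -155.5, 126.5]
orientation: [3.142, 0.0, 0.017]
ft_force: [-1.5, -0.4, 1.0]
opening: 25.1
grasp_force: 0.9
```

Call:
carry_out --targets '[0.005, 0, 0, 0, 0, 0, 25, 0, 0, 0, 0, 0, 0, 25]'

```text
clock: 8.6
position: [547.1, -155.5, 126.5]
orientation: [3.142, 0.0, 0.017]
ft_force: [-4.1, -0.6, 2.1]
opening: 25.1
grasp_force: 1.7
```

Call:
carry_out --targets '[0.005, 0, 0, 0, 0, 0, 25, 0, 0, 0, 0, 0, 0, 25]'

```text
clock: 8.77
position: [547.1, -155.5, 126.5]
orientation: [3.142, 0.001, 0.017]
ft_force: [-5.1, -1.1, 3.1]
opening: 24.8
grasp_force: 2.6
```

Call:
carry_out --targets '[0.005, 0, 0, 0, 0, 0, 25, 0, 0, 0, 0, 0, 0, 25, 0.005, 0, 0, 0, 0, 0, 25, 0, 0, 0, 0, 0, 0, 25, 0, 0, 0, 0, 0, 0, 25]'

```text
clock: 9.18
position: [547.1, -155.5, 126.5]
orientation: [3.141, 0.002, 0.016]
ft_force: [-7.0, -0.8, 4.5]
opening: 24.8
grasp_force: 3.5
```

Call:
carry_out --targets '[0.005, 0, 0, 0, 0, 0, 25, 0, 0, 0, 0, 0, 0, 25, 0.005, 0, 0, 0, 0, 0, 25, 0, 0, 0, 0, 0, 0, 25, 0, 0, 0, 0, 0, 0, 25, 0, 0, 0, 0, 0, 0, 25, 0, 0, 0, 0, 0, 0, 25, 0, 0, 0, 0, 0, 0, 25, 0, 0, 0, 0, 0, 0, 25, 0, 0, 0, 0, 0, 0, 25, 0, 0, 0, 0, 0, 0, 25, 0, 0, 0, 0, 0, 0, 25, 0, 0, 0, 0, 0, 0, 25, 0, 0, 0, 0, 0, 0, 25, 0, 0, 0, 0, 0, 0, 25, 0, 0, 0, 0, 0, 0, 25]'

```text
clock: 10.52
position: [547.1, -155.5, 126.4]
orientation: [3.141, 0.002, 0.016]
ft_force: [-9.4, -0.9, 3.8]
opening: 25.0
grasp_force: 4.4
```

Call:
carry_out --targets '[-0.02, 0, 0, 0, 0, 0, 25, -0.05, 0, 0, 0, 0, 0, 25, -0.1, 0, 0, 0, 0, 0, 25, -0.3, 0, 0, 0, 0, 0, 25, -0.3, 0, -0.3, 0, 0, 0, 25, 0, 0.3, -0.4, 0, 0, -0.8, 0, 0, 0.5, -0.3, 0, 0, 0, 0, 0, 0.5, 0, 0, 0, 0, 0, 0.4, 0, 0, 0, 0, 0, 0, 0.5, 0, 0, 0, 0, 0, 0, 0.5, 0, 0, 0, 0, 0, 0, 0, 0, 0, 0, 0, -1, 0, 0, 0, 0, 0, 0, -1, 0, 0, 0, 0, 0, 0, -1, 0, 0, 0, 0, 0, 0, -1, 0, 0, 0, 0, 0, 0, -1, 0, 0, 0, 0, 0, 0, -1, 0, 0, 0, 0, 0, 0, -1, 0, 0, 0, 0, 0, 0, -1, 0]'

```text
clock: 12.1
position: [577.1, -202.9, 166.4]
orientation: [3.141, -0.001, 0.789]
ft_force: [-0.3, -0.2, -0.5]
opening: -0.2
grasp_force: 0.0
```

Call:
carry_out --targets '[0, 0, 0, 0, 0, -1, 0, 0, 0, 0, 0, 0, -1, 0, 0, 0, 0, 0, 0, -1, 0, 0, 0, 0, 0, 0, -1, 0, 0, 0, 0, 0, 0, -1, 0, 0, 0, 0, 0, 0, -1, 0, 0, 0, 0, 0, 0, -1, 0, 0, 0, 0, 0, 0, -1, 0, 0, 0, 0, 0, 0, -1, 0, 0, 0, 0, 0, 0, 0, 0]'

```text
clock: 12.93
position: [577.1, -202.9, 166.5]
orientation: [3.141, -0.0, 1.574]
ft_force: [0.3, 0.9, -0.3]
opening: 0.4
grasp_force: 0.0
```

```bash
python3 - <<'E'
from h import *
s=manip.sense();print(s['position'],s['orientation'],s['ft_force'],s['qpos'])
d=manip.get_image("wrist");cv2.imwrite("pics/w4.png",d["image"][:,:,::-1])
E
```

```text
[ 577.07018272 -202.93686319  166.45816363] [ 3.14102331e+00 -1.15256369e-04  1.57392918e+00] [ 0.2635111   0.865646   -0.26614835] [-4.75431221e-01  3.87026829e-01  4.47431636e-02  1.22806036e+00
  3.64492739e-04  1.09223237e+00]
```

View pics/w4.png

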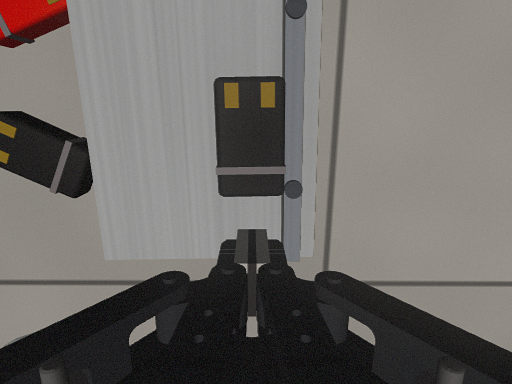

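The battery lies along the rail, its right edge at column 285 on the rail's face, and it is centred ahead of the fingers (column 250). Its rear edge is about 8 mm from contact. I'll square up, lower and push.

Call:
carry_out --targets '[0, 0, 0.4, 0, 0, -0.15, 4, 0, 0, 0.3, 0, 0, 0, 4, 0, 0, 0.24, 0, 0, 0, 4, 0, 0, 0, 0, 0, 0, 4, 0.05, 0, 0, 0, 0, 0, 4, 0.05, 0, 0, 0, 0, 0, 4, 0.05, 0, 0, 0, 0, 0, 4, 0.05, 0, 0, 0, 0, 0, 4, 0.05, 0, 0, 0, 0, 0, 4, 0.05, 0, 0, 0, 0, 0, 4, 0.05, 0, 0, 0, 0, 0, 4, 0.05, 0, 0, 0, 0, 0, 4, 0.05, 0, 0, 0, 0, 0, 4]'

```text
clock: 14.07
position: [576.8, -184.9, 129.0]
orientation: [3.141, 0.0, 1.583]
ft_force: [-0.0, -2.0, 0.2]
opening: 4.2
grasp_force: 0.8
```

Call:
carry_out --targets '[0.06, 0, 0, 0, 0, 0, 4, 0.06, 0, 0, 0, 0, 0, 4, 0.06, 0, 0, 0, 0, 0, 4, 0.06, 0, 0, 0, 0, 0, 4, 0.06, 0, 0, 0, 0, 0, 4, 0.06, 0, 0, 0, 0, 0, 4, 0.06, 0, 0, 0, 0, 0, 4, 0.06, 0, 0, 0, 0, 0, 4, 0.06, 0, 0, 0, 0, 0, 4, 0.06, 0, 0, 0, 0, 0, 4, 0.06, 0, 0, 0, 0, 0, 4, 0.06, 0, 0, 0, 0, 0, 4, 0.06, 0, 0, 0, 0, 0, 4, 0.06, 0, 0, 0, 0, 0, 4]'

```text
clock: 15.23
position: [576.3, -151.2, 128.9]
orientation: [-3.142, -0.0, 1.583]
ft_force: [0.1, -2.3, 1.2]
opening: 4.2
grasp_force: 0.9
```

```bash
python3 - <<'E'
from h import *
s=manip.sense();print(s['position'],s['orientation'],s['ft_force'])
d=manip.get_image("wrist");cv2.imwrite("pics/w5.png",d["image"][:,:,::-1])
E
```

```text
[ 576.28737669 -151.1520636   128.86146172] [-3.14153808e+00 -3.04877891e-05  1.58302367e+00] [ 0.06298841 -2.29640576  1.24986459]
```

View pics/w5.png

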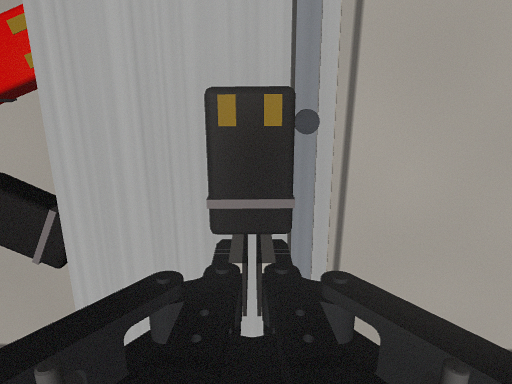

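The battery is sliding flush along the rail (right edge at column ~293 on the rail's face) at about 2 N. Pushing on.

Call:
carry_out --targets '[0.06, 0, 0, 0, 0, 0, 4, 0.06, 0, 0, 0, 0, 0, 4, 0.06, 0, 0, 0, 0, 0, 4, 0.06, 0, 0, 0, 0, 0, 4, 0.06, 0, 0, 0, 0, 0, 4, 0.06, 0, 0, 0, 0, 0, 4, 0.06, 0, 0, 0, 0, 0, 4, 0.06, 0, 0, 0, 0, 0, 4, 0.06, 0, 0, 0, 0, 0, 4, 0.06, 0, 0, 0, 0, 0, 4, 0.06, 0, 0, 0, 0, 0, 4, 0.06, 0, 0, 0, 0, 0, 4, 0.06, 0, 0, 0, 0, 0, 4]'

```text
clock: 16.37
position: [575.8, -120.0, 128.8]
orientation: [-3.141, 0.0, 1.583]
ft_force: [-1.6, -2.7, 0.5]
opening: 4.0
grasp_force: 1.2
```

Call:
carry_out --targets '[0.04, 0, 0, 0, 0, 0, 4, 0.04, 0, 0, 0, 0, 0, 4, 0.04, 0, 0, 0, 0, 0, 4, 0.04, 0, 0, 0, 0, 0, 4, 0.04, 0, 0, 0, 0, 0, 4]'

```text
clock: 16.78
position: [575.8, -112.1, 128.9]
orientation: [-3.142, -0.0, 1.583]
ft_force: [-0.7, -2.2, 0.5]
opening: 4.2
grasp_force: 1.1
```

Call:
carry_out --targets '[0.04, 0, 0, 0, 0, 0, 4, 0.04, 0, 0, 0, 0, 0, 4, 0.04, 0, 0, 0, 0, 0, 4, 0.04, 0, 0, 0, 0, 0, 4, 0.04, 0, 0, 0, 0, 0, 4]'

```text
clock: 17.2
position: [575.7, -104.0, 128.8]
orientation: [-3.142, -0.0, 1.583]
ft_force: [-1.4, -2.4, 0.2]
opening: 4.2
grasp_force: 0.8
```

Call:
carry_out --targets '[0.04, 0, 0, 0, 0, 0, 4, 0.04, 0, 0, 0, 0, 0, 4, 0.04, 0, 0, 0, 0, 0, 4, 0.04, 0, 0, 0, 0, 0, 4, 0.04, 0, 0, 0, 0, 0, 4]'

```text
clock: 17.62
position: [575.7, -96.0, 128.9]
orientation: [3.142, -0.0, 1.583]
ft_force: [-2.1, -1.5, -0.9]
opening: 3.8
grasp_force: 0.7
```

Call:
carry_out --targets '[0.04, 0, 0, 0, 0, 0, 4, 0.04, 0, 0, 0, 0, 0, 4, 0.04, 0, 0, 0, 0, 0, 4, 0.04, 0, 0, 0, 0, 0, 4, 0.04, 0, 0, 0, 0, 0, 4]'

```text
clock: 18.03
position: [575.5, -88.1, 128.8]
orientation: [-3.141, 0.0, 1.583]
ft_force: [-1.9, -2.1, 0.4]
opening: 4.2
grasp_force: 1.3
```

Call:
carry_out --targets '[0.04, 0, 0, 0, 0, 0, 4, 0.04, 0, 0, 0, 0, 0, 4, 0.04, 0, 0, 0, 0, 0, 4, 0.04, 0, 0, 0, 0, 0, 4, 0.04, 0, 0, 0, 0, 0, 4]'

```text
clock: 18.45
position: [575.4, -80.2, 128.9]
orientation: [-3.141, 0.0, 1.583]
ft_force: [-3.2, -3.8, 0.7]
opening: 4.0
grasp_force: 1.9
```

Call:
carry_out --targets '[0.04, 0, 0, 0, 0, 0, 4, 0.04, 0, 0, 0, 0, 0, 4, 0.04, 0, 0, 0, 0, 0, 4, 0.04, 0, 0, 0, 0, 0, 4, 0, 0, 0, 0, 0, 0, 4]'

```text
clock: 18.87
position: [575.3, -73.7, 129.0]
orientation: [-3.142, 0.0, 1.583]
ft_force: [-1.8, -4.0, 1.0]
opening: 4.2
grasp_force: 1.7
```

Call:
carry_out --targets '[0.04, 0, 0, 0, 0, 0, 4, 0.04, 0, 0, 0, 0, 0, 4, 0.04, 0, 0, 0, 0, 0, 4, 0, 0, 0, 0, 0, 0, 4]'

```text
clock: 19.2
position: [575.3, -69.0, 129.1]
orientation: [3.141, 0.001, 1.583]
ft_force: [-1.9, -3.4, 1.6]
opening: 4.0
grasp_force: 2.0
```

```bash
python3 - <<'E'
from h import *
d=manip.get_image("wrist");t=manip.get_image("top")
a=d["image"];b=cv2.resize(t["image"][150:220,200:330],None,fx=3.0,fy=3.0,interpolation=cv2.INTER_CUBIC)
o=np.zeros((594,512,3),np.uint8);o[:384]=a;o[384:594,:390]=b
cv2.imwrite("pics/w6.png",o[:,:,::-1])
E
```

```text
(no output)
```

View pics/w6.png

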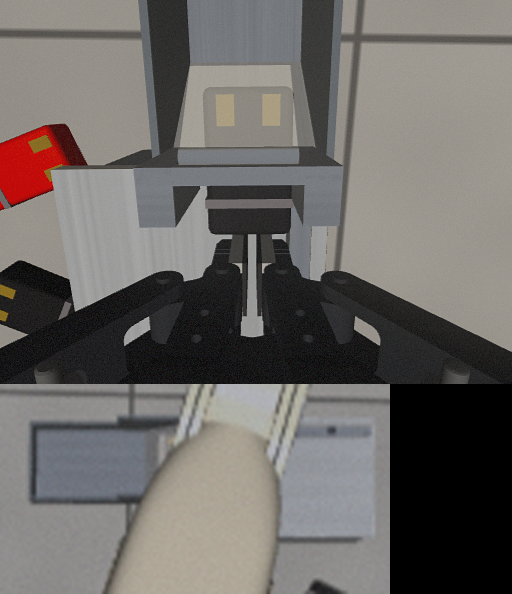

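The battery is through the doorway under the flap (contacts at (224,110) and (271,110), seen through the plastic), straight and about to tip. Nudging on.

Call:
carry_out --targets '[0.03, 0, 0, 0, 0, 0, 4, 0.03, 0, 0, 0, 0, 0, 4, 0.03, 0, 0, 0, 0, 0, 4, 0, 0, 0, 0, 0, 0, 4]'

```text
clock: 19.63
position: [575.3, -65.5, 129.2]
orientation: [3.141, 0.001, 1.583]
ft_force: [-3.0, -4.1, 2.6]
opening: 4.0
grasp_force: 2.3
```

Call:
carry_out --targets '[0.03, 0, 0, 0, 0, 0, 4, 0.03, 0, 0, 0, 0, 0, 4, 0.03, 0, 0, 0, 0, 0, 4, 0, 0, 0, 0, 0, 0, 4]'

```text
clock: 19.97
position: [575.4, -62.0, 129.3]
orientation: [3.141, 0.001, 1.583]
ft_force: [-1.6, -4.1, 3.0]
opening: 3.9
grasp_force: 2.4
```

Call:
carry_out --targets '[0.03, 0, 0, 0, 0, 0, 4, 0.03, 0, 0, 0, 0, 0, 4, 0.03, 0, 0, 0, 0, 0, 4, 0.03, 0, 0, 0, 0, 0, 4, 0, 0, 0, 0, 0, 0, 4]'

```text
clock: 20.38
position: [575.2, -56.4, 128.8]
orientation: [3.142, -0.001, 1.584]
ft_force: [1.0, -0.5, 1.4]
opening: 4.1
grasp_force: 0.0
```

```bash
python3 - <<'E'
from h import *
print(manip.sense()['ft_force'])
d=manip.get_image("wrist")["image"];t=manip.get_image("scene")["image"]
o=np.zeros((594,512,3),np.uint8);o[:384]=d;o[384:594,:480]=cv2.resize(t[190:260,165:325],None,fx=3,fy=3)
cv2.imwrite("pics/w7.png",o[:,:,::-1])
E
```

```text
[ 1.00215101 -0.45369716  1.35342784]
```

View pics/w7.png

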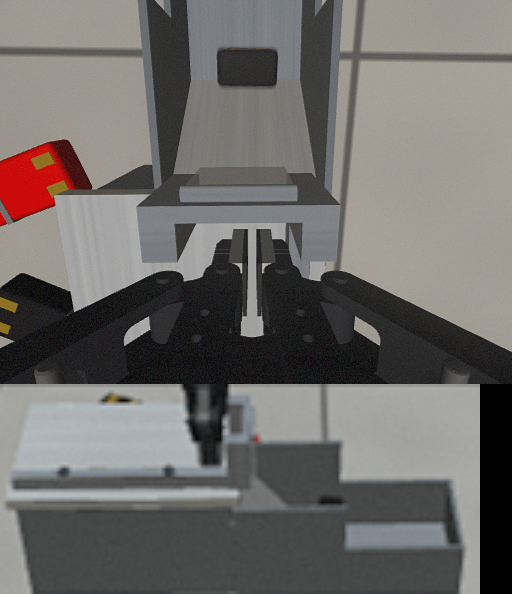

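The battery has dropped off and is at the foot of the chute at (247,66), with the flap swinging shut. Backing off and checking the final state.

Call:
carry_out --targets '[-0.3, 0, 0, 0, 0, 0, 4, -0.5, 0, 0, 0, 0, 0, 4, -0.6, 0, 0, 0, 0, 0, 4, -0.6, 0, -0.3, 0, 0, 0, 4, 0, 0, -0.7, 0, 0, 0, 4, 0, 0, -0.8, 0, 0, 0, 4, 0, 0, -0.8, 0, 0, 0, 4, 0, 0, 0, 0, 0, 0, 4, 0, 0, 0, 0, 0, 0, 4, 0, 0, 0, 0, 0, 0, 4]'

```text
clock: 21.32
position: [575.9, -137.4, 232.3]
orientation: [-3.141, -0.0, 1.583]
ft_force: [0.1, 0.7, -0.0]
opening: 4.2
grasp_force: 0.0
```

```bash
python3 - <<'E'
from h import *
s=manip.sense();print(s['position'],s['ft_force'],s['clock'])
d=manip.get_image("wrist")["image"];t=manip.get_image("scene")["image"];p=manip.get_image("top")["image"]
o=np.zeros((594,780,3),np.uint8);o[:384,:512]=d;o[384:594,:480]=cv2.resize(t[190:260,165:325],None,fx=3,fy=3);o[384:594,480:780]=cv2.resize(p[150:220,200:300],None,fx=3,fy=3)
o[0:192,524:780]=cv2.resize(t,(256,192),interpolation=cv2.INTER_AREA)
cv2.imwrite("pics/w8.png",o[:,:,::-1])
E
```

```text
[ 575.92189147 -137.4430507   232.31134133] [ 0.1015342   0.67276705 -0.02576545] 21.3167
```

View pics/w8.png

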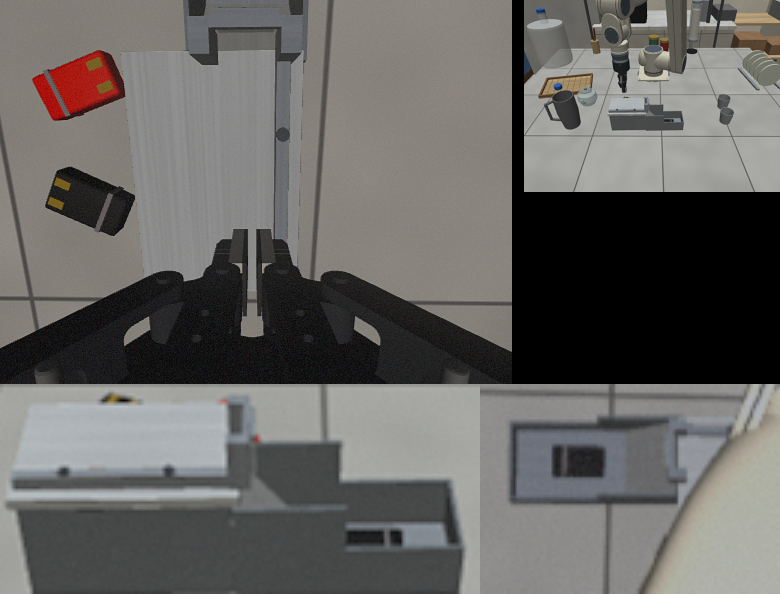

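The battery lies flat in the bin (top-view inset at (578,461)). The flap hangs shut, the bystanders are unmoved and the arm is clear.

```bash
python3 -c "
from cell import manip
print(manip.hand_in())"
```

```text
the job is handed in; nothing more can be done
None
```

The battery was slid flush to the rail, held there at about 9 N for about a second and pushed through the flap into the bin, with readings never above about 10 N; the flap shut, and the job was handed in at about 21 s of the 54 s allowed.

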